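Fit the sprung roller into the board-support stand

TASK

Fit the loose roller into the roller stand on the bench so that the next board can run over it: put its long sprung pin into one of the stand's end cups, push the roller that way to compress the spring just until the short pin can come down past the other cheek, then let the spring push the short pin fully home in the other cup and let go. Work gently - never drive the spring solid or force the stand - and leave the other things on the bench where they are.

Things in the scene. Friction and masses are not known exactly. Their poses are not given: they have to be found in the camera images.
- stand: Roller stand, bolted down: dark steel foot plate 110 x 270 x 10 mm; origin at the middle of its underside, y along its length, z up. On it a grey U-shaped yoke: bottom strip 50 mm wide, top 16 mm above the bench, and two upright cheeks 50 mm wide (44 in the top 30 mm), 14 mm thick, inner faces 174 mm apart, flat tops 95 mm above the bench (15 mm above the cup centres).
- stand_axis (a point): Point 80 mm above the foot's middle, at cup height. y axis runs from right cup to left cup. The yoke is clamped to the foot by slotted screws and may stand up to 14 mm to either side of the middle along y, both cheeks together; this frame and the two cup points belong to the foot and do not show that. It does not move during the work.
- left_cup (a point): Centre of the mouth of the +y end cup in the cheek's inner face, 80 mm above the bench, for a yoke in the middle (true y up to 14 mm off). Round blind cup 17 mm in diameter, chamfered 1.5 mm, 7 mm deep. Both cups are alike and either pin may go into either one; 188 mm from cup bottom to cup bottom.
- right_cup (a point): The same for the -y end cup.
- roller_mid (a point): Centre of the loose roller's tube, on its axis: smooth aluminium tube with black end caps, 40 mm in diameter, 150 mm long, about 0.35 kg, with a bare 12 mm round-tipped steel pin at each end. y axis = roller axis, pointing to the sprung end; the other axes turn as it rolls. It lies on the bench, axis 20 mm up, at any heading. Grasp across the tube near the middle, from above.
- sprung_tip (a point): Tip of the long sprung pin, 30 mm out of the tube, 105 mm from roller_mid along +y when free. It can be pushed in 15 mm against its spring (3 N to start it, 0.6 N more per mm, 12 N all the way in, then solid). Fitted in the stand it is pushed in 3 mm; for the short pin to pass the other cheek it must be pushed in more than 10 mm.
- fixed_tip (a point): Tip of the short rigid pin, 11 mm out of the tube, 86 mm from roller_mid along -y. Over both tips the roller is 191 mm long when free, 188 mm fitted, 176 mm with the spring solid.
- try_square: Bystander: try square with steel blade and wooden stock, 184 x 115 x 17 mm, lying flat; origin at the middle of its underside.
- sanding_block: Bystander: cork sanding block, 64 x 112 x 36 mm; origin at the middle of its underside.
- offcut_0: Bystander: wood offcut, 45 x 130 x 30 mm; origin at the middle of its underside.
- screw_tin: Bystander: round dark tin with screws, 90 mm across, 29 mm high; origin at the middle of its underside.
Mind the look-alikes: they are no part of the job. Of the things that look like the part that bears roller_mid, the larger one is meant.

How it is judged:
By the outcome, as a careful person would: the job done as asked, in the order asked, and still so for the second after the job is handed in, with the robot touching nothing.
It also fails if it takes over 58 s, if anything falls off the work surface, if the arm or the gripper's body presses on something with over 40 N, if the wrist force passes 120 N, or if a joint passes its speed limit or range.

ROBOT

A 7-joint arm with a two-finger parallel gripper is mounted at the origin on a cart in front of the work surface, level with it; the furniture and walls round the work are solid. World frame = base frame: x ahead of the robot, y to its left, z up, the work surface at z = 0. Lengths are in m, angles in degrees, forces in N, time in s.
With the tool pointing down it reaches from about 0.35 to 0.9 m from the base axis. Payload 19.9 kg.
Tool frame: the origin (TCP) lies on the centre line of the jaws, within the pads' length; the fingertips stand 22 mm ahead of it and the grasp point (between the pads) lies 3 mm ahead of it (r.tip_extent is the distance from the TCP to the fingertips, in m); z points along the fingers, y is the line along which they close (so a half turn about z gives the same grasp; the last joint's range is limited). The gripper opens to 85 mm and grips with 20 to 120 N. Pads are 22 mm wide; open, the fingers measure 114 mm over their backs; the gripper's body (76 mm by 85 mm) begins 54 mm behind the grasp point. The pads swing forward as they close: fully open they stand 13 mm farther back than shut.
Start: joints at [-70.331, 23.915, -0.59, 92.452, 0.269, 63.638, -3.037], TCP at [0.235, 0.579, 0.253] pointing down, gripper open.
Joint ranges: [-161.28, 161.28], [-22.2, 115.67], [-73.04, 71.86], [3.21, 147.25], [-68.34, 248.33], [10.77, 114.83], [-161.83, 161.83]. Speed limits (degrees/s): [108.29, 108.29, 136.94, 136.94, 172.46, 172.46, 172.46].

INTERFACE

Orientations are given as a 3x3 rotation matrix whose columns are the frame's x, y, z axes.
In Python, from station import sensors, viewer, order, r gives the robot as it stands.
- The arm moves only by the tool servo_tool, never from a script. Its arguments are lists of equal length, an entry for each row: "linear": the shift along the tool's x, y, z in m, a list of three; "turn": the turn, a rotation vector about the tool's x, y, z in rad, a list of three; "fingers": the finger opening in m, from 0 to 0.0854. In form: {"linear": [[x, y, z], ...], "turn": [[ax, ay, az], ...], "fingers": [fingers, ...]}. A call has 1 to 20 rows; each row is the pose to reach, as a shift and turn from the pose commanded when the call began, along the tool's axes at that moment; what a row does not reach only later rows make up. A row lasts 1/8 s, in which the tool goes at most 62.5 mm and 10.7 degrees, less where a joint would pass 70% of its speed; a pose out of reach is approached as far as the arm can. A call with a gripper value outside its range is refused whole. The fingers move at their own pace and stop on an object; "newtons" is the grip in N (left out, the last holds). Time passes only in rows, so rows that repeat a pose let the fingers close. It gives the time, the measured TCP pose, the force, the opening and the grip force at its end, in the units of the state.
- sensors.state(): the state, without advancing time (a new reading comes with each control period).
- viewer.camera(name): name is "scene" or "top" or "wrist"; returns a dict with "pixels" (420x560x3 uint8, red, green, blue), "fov_y" (degrees; the focal length in pixels is half the picture's height over the tangent of half this angle, whatever the lens; pixels are square), "cx", "cy" (the principal point, pixels), "view" (4x4, takes a point from world to camera coordinates); the wrist camera has in their place "tool_from_camera" (4x4, takes a point from camera to tool coordinates, whose origin is the TCP and whose axes are the flange's). Camera axes: x right, y up, looking along -z (the intrinsics and any distortion apply to the point x, -y, -z); pixel columns grow to the right and rows downward; lengths in m; the calibration is good to about 2 mm. The wrist camera is an equidistant fisheye: a pixel r from the principal point sees the ray r / f radians off the axis. A picture is of the moment at which its call begins: read the wrist's pose just before it. There is no depth.
- order.finish_job(): hands the job in; it is judged then, once.
The state is a dict: "t": time; "joint_pos": joint angles; "qvel": joint speeds; "joint_efforts": joint torques, N m; "position": TCP position; "tool_rot": TCP orientation; "force": force on the tool from outside, world axes, zero at the start; "wrist_torque": the same for the moment, N m; "grip_width": finger opening in m; "gripper_force": force on a finger pad.
Only numpy, scipy, OpenCV 4.12 (cv2) and the standard library are available. Lean on these libraries where they do the work, as an engineer would, in place of code of your own. Each camera call takes 0.05 s, during which the arm holds its last target. There are 200 camera calls.

## Working session

There is one attempt and no reset: what is moved stays moved. The work goes in short steps, Python scripts to look and compute and a tool call to move; the robot and the scene stay as the last step left them, time stands still between calls to the robot, and variables do not carry over. Pictures are saved under pics/ and viewed, at most 10 in all, crops included, and the job is handed in when it is done.

Besides the shell and the picture viewer there is one more tool, called by a JSON object that holds its "op" and its "data". servo_tool: Moves the arm, as the interface text tells. Its arguments: {"type":"object","properties":{"linear":{"type":"array"},"turn":{"type":"array"},"fingers":{"type":"array"},"newtons":{"type":"number"}},"required":["linear","turn","fingers"]}

```bash
mkdir -p pics; ls; cat > h.py <<'E'
import numpy as np, cv2
from station import sensors, viewer, order, r
def cam(n,fn=None):
    s=sensors.state(); c=viewer.camera(n)
    if fn: cv2.imwrite('pics/'+fn,c['pixels'][:,:,::-1])
    return s,c
E
python3 - <<'E'
from h import *
for n in ('top','scene'):
    s,c=cam(n,n+'.png'); np.savez(n+'.npz',**{k:v for k,v in c.items()})
    print({k:v for k,v in c.items() if k!='pixels'})
print(s)
E
```

```text
pics
{'fov_y': 55.14378783985228, 'cx': 277.4655709772649, 'cy': 209.04524978815328, 'view': array([[ 0.0042937 , -0.99996757, -0.00681305, -0.00724128],
       [ 0.97423957,  0.00264684,  0.2255    , -0.542174  ],
       [-0.22547465, -0.00760577,  0.97421935, -0.99084802],
       [ 0.        ,  0.        ,  0.        ,  1.        ]])}
{'fov_y': 46.20264016262035, 'cx': 285.22534933886425, 'cy': 214.06500649623538, 'view': array([[ 0.70603928, -0.70816232,  0.0038307 , -0.37913957],
       [ 0.52223185,  0.5243045 ,  0.67259103, -0.33982464],
       [-0.47831207, -0.47287517,  0.74000449, -1.19439013],
       [ 0.        ,  0.        ,  0.        ,  1.        ]])}
{'t': 0.05, 'joint_pos': array([-70.33085522,  23.94715429,  -0.59113759,  92.48434795,
         0.2676347 ,  63.63947951,  -3.03498514]), 'qvel': array([-0.05376385, -0.01875631,  0.00994747,  0.01505244,  0.0063193 ,
        0.01637597, -0.11527777]), 'joint_efforts': array([ 2.06194600e-03, -8.66714215e+01,  6.81342781e-01, -4.36149788e+01,
        1.92949263e-02,  4.80243805e-03,  3.44277396e-05]), 'position': array([0.23447751, 0.57900583, 0.25267845]), 'tool_rot': array([[-9.26891019e-01,  3.75330359e-01, -4.00218444e-04],
       [ 3.75330567e-01,  9.26890312e-01, -1.14695167e-03],
       [-5.95271830e-05, -1.21331342e-03, -9.99999262e-01]]), 'force': array([ 0.89637821, -0.91153369, -0.20078037]), 'wrist_torque': array([-0.01933248,  0.03752126,  0.00882896]), 'gripper_force': 0.0, 'grip_width': 0.0850796088015175}
```

View pics/top.png

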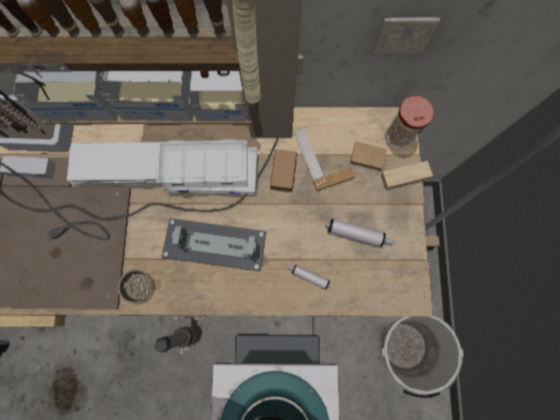

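View pics/scene.png

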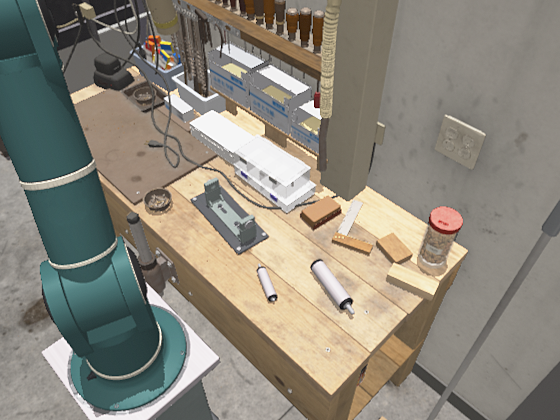

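The top view shows the stand at (214,245). Two things look like the roller: one at (358,233), about 55 px long, and one at (310,277), about 35 px long. The larger one at (358,233) fits the description (150 mm tube). I'll confirm it in a crop.

```bash
python3 - <<'E'
from h import *
a=cv2.imread('pics/top.png')
A=cv2.resize(a[205:300,155:270],None,fx=5,fy=5,interpolation=cv2.INTER_CUBIC)
B=cv2.resize(a[205:300,280:405],None,fx=5,fy=5,interpolation=cv2.INTER_CUBIC)
cv2.imwrite('pics/c1.png',B);cv2.imwrite('pics/c2.png',A)
E
cat >> h.py <<'E'
def ray(c,u,v,z):
    f=210/np.tan(np.radians(c['fov_y']/2)); V=np.array(c['view']); R=V[:3,:3]; o=-R.T@V[:3,3]
    d=R.T@np.array([(u-c['cx'])/f,-(v-c['cy'])/f,-1]); return o+d*(z-o[2])/d[2]
def proj(c,p):
    f=210/np.tan(np.radians(c['fov_y']/2)); V=np.array(c['view']); q=V[:3,:3]@np.array(p)+V[:3,3]
    return np.array([c['cx']+f*q[0]/-q[2], c['cy']-f*q[1]/-q[2]])
E
```

```text
(no output)
```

View pics/c1.png

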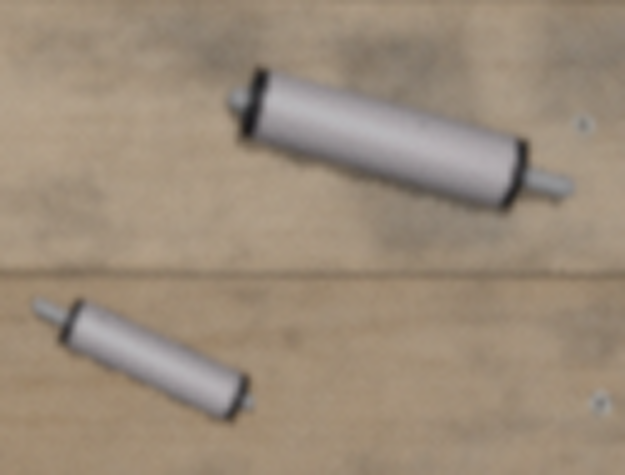

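View pics/c2.png

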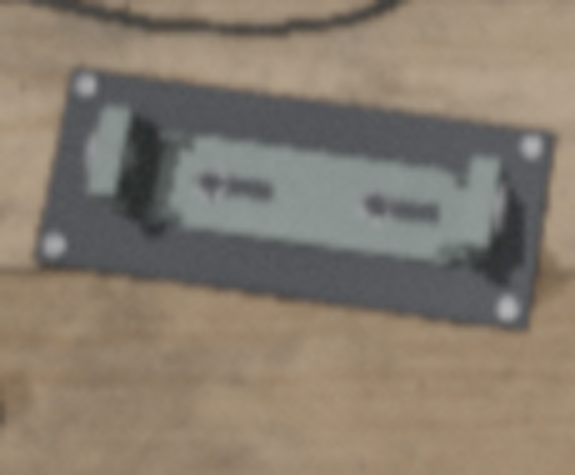

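```bash
python3 - <<'E'
from h import *
c=dict(np.load('top.npz'))
B=lambda u,v,z:ray(c,280+u/5-.4,205+v/5-.4,z)
A=lambda u,v,z:ray(c,155+u/5-.4,205+v/5-.4,z)
np.set_printoptions(precision=4,suppress=True)
ft,st=B(230,101,.02),B(572,187,.02)
d=st-ft;u=d/np.linalg.norm(d);print('roller',ft,st,np.linalg.norm(d),'mid',ft+u*.086, st-u*.105,u)
e1,e2=B(253,104,.02),B(518,175,.02);print('caps',np.linalg.norm(e2-e1),(e1+e2)/2)
C=[A(77,68,.01),A(554,132,.01),A(526,328,.01),A(36,264,.01)]
for p in C:print(p)
print('L',np.linalg.norm(C[1]-C[0]),np.linalg.norm(C[2]-C[3]),np.linalg.norm(C[3]-C[0]),np.linalg.norm(C[1]-C[2]))
m=sum(C)/4; y=(C[0]+C[3]-C[1]-C[2]);y/=np.linalg.norm(y); print('mid',m,y,np.degrees(np.arctan2(-y[0],y[1])))
x=np.array([y[1],-y[0],0])
for n,q in dict(Lin1=(129,108),Lin2=(115,193),Lo1=(106,106),Lo2=(88,192),Rin1=(475,155),Rin2=(462,243),Ro1=(500,157),Ro2=(490,246)).items():
    p=A(*q,.095)-m; print(n,p@x,p@y)
E
```

```text
roller [ 0.5086 -0.1351  0.02  ] [ 0.4625 -0.3164  0.02  ] 0.1871047627085399 mid [ 0.4874 -0.2184  0.02  ] [ 0.4884 -0.2146  0.02  ] [-0.2466 -0.9691  0.    ]
caps 0.14564314419857374 [ 0.4879 -0.2177  0.02  ]
[0.5277 0.2895 0.01  ]
[0.4929 0.0276 0.01  ]
[0.3873 0.0413 0.01  ]
[0.4203 0.3046 0.01  ]
L 0.26422050336149605 0.26535873635284285 0.10840346135656898 0.10652037008220605
mid [0.457  0.1657 0.01  ] [ 0.128   0.9918 -0.    ] -7.353452184415506
Lin1 0.023066597677089466 0.07594093867893129
Lin2 -0.020162855498056066 0.07484995105515696
Lo1 0.022555211789665245 0.08761275592279491
Lo2 -0.021437374172280792 0.08829194112131908
Rin1 0.022261478999874032 -0.10004469356414163
Rin2 -0.0220848592013839 -0.1001683831895898
Ro1 0.022900437540909428 -0.11256953738575101
Ro2 -0.021732750899554024 -0.1141125630766982
```

```bash
cat >> h.py <<'E'
from scipy.spatial.transform import Rotation as Ro
def Rt(yaw,tilt=0):
    "tool down, tool x at world heading yaw; tilt lifts tool +x end"
    a,t=np.radians([yaw,tilt]); z=np.array([0,0,1.]); h=np.array([np.cos(a),np.sin(a),0])
    x=h*np.cos(t)+z*np.sin(t); zz=-(z*np.cos(t)-h*np.sin(t)); return np.column_stack([x,np.cross(zz,x),zz])
def go(p,R):
    s=sensors.state(); R0=s['tool_rot']
    print('lin',np.round(R0.T@(np.array(p)-s['position']),4),'turn',np.round(Ro.from_matrix(R0.T@R).as_rotvec(),4),'t',s['t'])
E
python3 - <<'E'
from h import *
print(r.tip_extent)
go([.43,.15,.30],Rt(82.7)); go([.488,-.218,.20],Rt(75.7))
E
```

```text
0.022
lin [-0.3423 -0.3243 -0.0469] turn [-9.0000e-04  8.0000e-04  1.3134e+00] t 0.1
lin [-0.5342 -0.6435  0.0535] turn [-9.0000e-04  9.0000e-04  1.4356e+00] t 0.1
```

{"op": "servo_tool", "data": {"linear": [[-0.342,-0.324,-0.047],[-0.342,-0.324,-0.047],[-0.342,-0.324,-0.047],[-0.342,-0.324,-0.047],[-0.342,-0.324,-0.047],[-0.342,-0.324,-0.047],[-0.342,-0.324,-0.047],[-0.342,-0.324,-0.047],[-0.342,-0.324,-0.047],[-0.342,-0.324,-0.047],[-0.342,-0.324,-0.047],[-0.342,-0.324,-0.047]], "turn": [[0,0,1.313],[0,0,1.313],[0,0,1.313],[0,0,1.313],[0,0,1.313],[0,0,1.313],[0,0,1.313],[0,0,1.313],[0,0,1.313],[0,0,1.313],[0,0,1.313],[0,0,1.313]], "fingers": [0.085,0.085,0.085,0.085,0.085,0.085,0.085,0.085,0.085,0.085,0.085,0.085]}}

```text
t: 1.6
position: [0.4297, 0.1512, 0.3002]
tool_rot: [[0.125, 0.992, -0.0], [0.992, -0.125, -0.0], [-0.0, -0.0, -1.0]]
force: [0.1, 0.3, 0.9]
grip_width: 0.0849
gripper_force: 0.0
```

```bash
python3 - <<'E'
from h import *
s,c=cam('wrist','w1.png'); print(s['t'],s['position'],s['tool_rot']); print({k:v for k,v in c.items() if k!='pixels'})
np.savez('w1.npz',pos=s['position'],rot=s['tool_rot'],**c)
E
```

```text
1.6 [0.42968659 0.15123846 0.30018209] [[ 1.25360547e-01  9.92111225e-01 -2.24646085e-04]
 [ 9.92111220e-01 -1.25360596e-01 -2.20519555e-04]
 [-2.46941693e-04 -1.95229449e-04 -9.99999950e-01]]
{'fov_y': 65.70646984690485, 'cx': 281.2899918584226, 'cy': 206.21172851625786, 'tool_from_camera': array([[-5.94151808e-04,  9.55159834e-01,  2.96090084e-01,
         7.53678554e-02],
       [ 9.99999658e-01,  7.38034241e-04, -3.74173487e-04,
         2.00076190e-03],
       [-5.75920106e-04,  2.96089760e-01, -9.55159946e-01,
        -1.21254865e-01],
       [ 0.00000000e+00,  0.00000000e+00,  0.00000000e+00,
         1.00000000e+00]])}
```

View pics/w1.png

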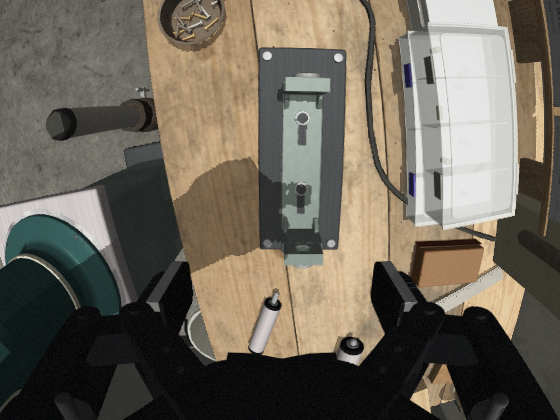

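The wrist view shows the stand from above, with foot corners near (259,48), (347,49), (338,249) and (260,248), the left cheek at (306,85) and the right cheek at (303,255). I'll enlarge it to measure the yoke.

```bash
python3 - <<'E'
import cv2
a=cv2.imread('pics/w1.png')[40:280,245:360]
b=cv2.rotate(cv2.resize(a,None,fx=3.3,fy=3.3,interpolation=cv2.INTER_CUBIC),cv2.ROTATE_90_COUNTERCLOCKWISE)
cv2.imwrite('pics/c3.png',b);print(b.shape)
E
```

```text
(380, 792, 3)
```

View pics/c3.png

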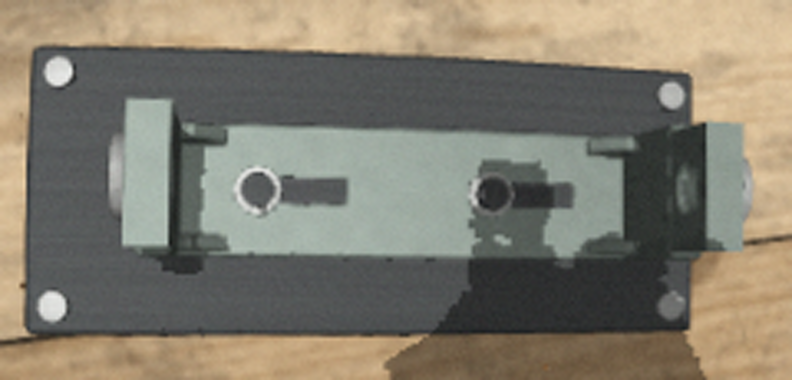

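```bash
cat >> h.py <<'E'
def wray(W,u,v,z):
    f=210/np.tan(np.radians(float(W['fov_y'])/2)); a=np.array([u-W['cx'],v-W['cy']]); q=np.linalg.norm(a); th=q/f
    d=np.array([a[0]/q*np.sin(th),-a[1]/q*np.sin(th),-np.cos(th)]); T=W['tool_from_camera']
    o=W['pos']+W['rot']@T[:3,3]; d=W['rot']@T[:3,:3]@d; return o+d*(z-o[2])/d[2]
E
python3 - <<'E'
from h import *
W=dict(np.load('w1.npz')); np.set_printoptions(precision=4,suppress=True)
A=lambda q,z:wray(W,245+(379-q[1])/3.3-.35,40+q[0]/3.3-.35,z)
C=[A(q,.01) for q in [(36,47),(690,73),(689,328),(28,331)]]
n=np.linalg.norm
print(np.array(C),n(C[0]-C[1]),n(C[2]-C[3]),n(C[0]-C[3]),n(C[1]-C[2]))
m=sum(C)/4;y=(C[0]+C[3]-C[1]-C[2]);y/=n(y);print('foot',m,y,np.degrees(np.arctan2(y[1],y[0])))
x=np.array([y[1],-y[0],0])
for k,q in dict(Lo1=(124,99),Lo2=(122,246),Li1=(173,100),Li2=(172,246),Ri1=(706,123),Ri2=(708,249),Ro1=(744,123),Ro2=(744,250)).items():
    p=A(q,.095);print(k,p,(p-m)@x,(p-m)@y)
for k,p in dict(fx=(345,354),).items(): print(k,wray(W,348,338,.02))
E
```

```text
[[0.5304 0.2915 0.01  ]
 [0.4955 0.0272 0.01  ]
 [0.3883 0.0419 0.01  ]
 [0.4239 0.306  0.01  ]] 0.2666459433850402 0.2665301857391367 0.10749992009508325 0.10819096339042837
foot [0.4595 0.1667 0.01  ] [0.1324 0.9912 0.    ] 82.39062061784776
Lo1 [0.4926 0.2518 0.095 ] 0.021568089024263222 0.08879508765683664
Lo2 [0.4489 0.2571 0.095 ] -0.022516304582083056 0.08818978768938035
Li1 [0.4906 0.2369 0.095 ] 0.021476033993269986 0.07368853504602157
Li2 [0.447  0.2419 0.095 ] -0.02240783578049398 0.07289361257205038
Ri1 [0.4668 0.0647 0.095 ] 0.020769282144798208 -0.10012185860998336
Ri2 [0.4245 0.0696 0.095 ] -0.02182427681632249 -0.10083229896395093
Ro1 [0.4657 0.0501 0.095 ] 0.021595912112510256 -0.11466534151544393
Ro2 [0.4225 0.056  0.095 ] -0.022030064339977465 -0.11454486254307311
fx [ 0.504  -0.1312  0.02  ]
```

```bash
python3 -c "
from h import *
go([.488,-.217,.26],Rt(75.7))"
```

```text
lin [-0.3579  0.104   0.0403] turn [-1.000e-04  2.000e-04  1.237e-01] t 1.65
```

{"op": "servo_tool", "data": {"linear": [[-0.358,0.104,0.04],[-0.358,0.104,0.04],[-0.358,0.104,0.04],[-0.358,0.104,0.04],[-0.358,0.104,0.04],[-0.358,0.104,0.04],[-0.358,0.104,0.04],[-0.358,0.104,0.04],[-0.358,0.104,0.04]], "turn": [[0,0,0.124],[0,0,0.124],[0,0,0.124],[0,0,0.124],[0,0,0.124],[0,0,0.124],[0,0,0.124],[0,0,0.124],[0,0,0.124]], "fingers": [0.085,0.085,0.085,0.085,0.085,0.085,0.085,0.085,0.085]}}

```text
t: 2.78
position: [0.4881, -0.2163, 0.2604]
tool_rot: [[0.246, 0.969, 0.0], [0.969, -0.246, 0.001], [0.001, 0.0, -1.0]]
force: [-0.2, -0.9, 0.4]
grip_width: 0.0848
gripper_force: 0.0
```

```bash
python3 - <<'E'
from h import *
s,c=cam('wrist','w2.png'); print(s['t'],s['position'])
np.savez('w2.npz',pos=s['position'],rot=s['tool_rot'],**c)
a=c['pixels'][60:340,180:380,::-1]
b=cv2.rotate(cv2.resize(a,None,fx=2.8,fy=2.8,interpolation=cv2.INTER_CUBIC),cv2.ROTATE_90_COUNTERCLOCKWISE)
cv2.imwrite('pics/c4.png',b);print(b.shape)
E
```

```text
2.775 [ 0.48810664 -0.21633303  0.26042219]
(560, 784, 3)
```

View pics/c4.png

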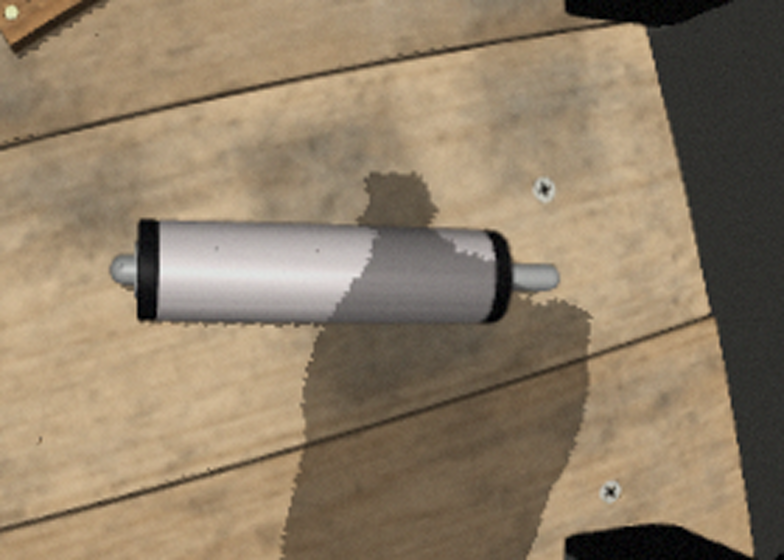

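The crop confirms the large roller. Its short (fixed) tip is at (110,270) and its long sprung tip at (560,276).

```bash
python3 - <<'E'
from h import *
W=dict(np.load('w2.npz')); np.set_printoptions(precision=4,suppress=True)
A=lambda q,z=.02:wray(W,180+(559-q[1])/2.8-.3,60+q[0]/2.8-.3,z)
f,s=A((110,270)),A((560,276)); d=f-s;L=np.linalg.norm(d);u=d/L
print(f,s,L,s+u*.105,f-u*.086,np.degrees(np.arctan2(u[1],u[0])))
for q in [(148,219),(148,321),(500,232),(500,322)]: print(A(q,.02))
p=(s+u*.105+f-u*.086)/2;print(p)
a=np.degrees(np.arctan2(u[1],u[0])); go([p[0],p[1],.026],Rt(a)); go([p[0],p[1],.1],Rt(a))
E
```

```text
[ 0.5133 -0.1337  0.02  ] [ 0.4635 -0.3191  0.02  ] 0.19200691017645377 [ 0.4907 -0.2177  0.02  ] [ 0.491  -0.2167  0.02  ] 74.98115485704612
[ 0.529  -0.1531  0.02  ]
[ 0.4902 -0.1433  0.02  ]
[ 0.489  -0.2958  0.02  ]
[ 0.4515 -0.2863  0.02  ]
[ 0.4909 -0.2172  0.02  ]
lin [-0.0003  0.0028  0.2345] turn [ 0.0003 -0.0006  0.0132] t 2.825
lin [-0.0002  0.0028  0.1605] turn [ 0.0003 -0.0006  0.0132] t 2.825
```

{"op": "servo_tool", "data": {"linear": [[0,0.003,0.05],[0,0.003,0.1],[0,0.003,0.15],[0,0.003,0.19],[0,0.003,0.215],[0,0.003,0.234],[0,0.003,0.234],[0,0.003,0.234],[0,0.003,0.234],[0,0.003,0.234],[0,0.003,0.234],[0,0.003,0.234],[0,0.003,0.234],[0,0.003,0.234]], "turn": [[0,0,0.013],[0,0,0.013],[0,0,0.013],[0,0,0.013],[0,0,0.013],[0,0,0.013],[0,0,0.013],[0,0,0.013],[0,0,0.013],[0,0,0.013],[0,0,0.013],[0,0,0.013],[0,0,0.013],[0,0,0.013]], "fingers": [0.085,0.085,0.085,0.085,0.085,0.085,0.085,0.07,0.055,0.045,0.035,0.03,0.03,0.03], "newtons": 60}}

```text
t: 4.58
position: [0.4909, -0.2185, 0.027]
tool_rot: [[0.261, 0.965, 0.001], [0.965, -0.261, 0.0], [0.0, 0.001, -1.0]]
force: [-3.1, 3.3, 12.4]
grip_width: 0.0383
gripper_force: 58.8
```

```bash
python3 -c "
from h import *
s=sensors.state();print(s['t'],s['position'],s['tool_rot'],s['grip_width'],s['gripper_force'],s['force'])"
```

```text
4.575 [ 0.49086842 -0.21845512  0.02695278] [[ 2.60982123e-01  9.65343453e-01  5.91752509e-04]
 [ 9.65343566e-01 -2.60982286e-01  2.15921317e-04]
 [ 3.62875152e-04  5.14892873e-04 -9.99999802e-01]] 0.038293243370383874 58.78611087799072 [-3.08015799  3.2702138  12.44490552]
```

```bash
cat >> h.py <<'E'
H=np.array([np.cos(np.radians(82.4)),np.sin(np.radians(82.4)),0]); MID=np.array([.4572,.1536,.08]); OFF=np.array([.0013,0,.007])
def fit(ys,c,tilt,dz=0,dn=0):
    "TCP pose with sprung tip at ys along the yoke axis from its middle, compressed c, tilted"
    R=Rt(82.4,tilt); p=MID+H*ys+np.array([0,0,dz])+dn*np.array([H[1],-H[0],0])+R[:,0]*(.105-c)-R@OFF
    return p,R
E
python3 - <<'E'
from h import *
p,R=fit(-.075,0,13,.06); print(p); go(p,R)
E
```

```text
[0.46043599 0.17785258 0.17014801]
lin [ 0.3747 -0.1327 -0.1431] turn [ 0.0154  0.2262 -0.1308] t 4.575
```

{"op": "servo_tool", "data": {"linear": [[0,0,-0.03],[0,0,-0.08],[0,0,-0.143],[0.05,-0.018,-0.163],[0.1,-0.036,-0.163],[0.15,-0.054,-0.163],[0.2,-0.072,-0.163],[0.25,-0.09,-0.163],[0.3,-0.108,-0.163],[0.345,-0.122,-0.163],[0.375,-0.133,-0.15],[0.375,-0.133,-0.143],[0.375,-0.133,-0.143],[0.375,-0.133,-0.143]], "turn": [[0,0,0],[0,0,0],[0,0,0],[0,0,0],[0,0.04,-0.03],[0,0.08,-0.06],[0,0.12,-0.09],[0.005,0.16,-0.11],[0.01,0.2,-0.13],[0.015,0.226,-0.131],[0.015,0.226,-0.131],[0.015,0.226,-0.131],[0.015,0.226,-0.131],[0.015,0.226,-0.131]], "fingers": [0.03,0.03,0.03,0.03,0.03,0.03,0.03,0.03,0.03,0.03,0.03,0.03,0.03,0.03]}}

```text
t: 6.32
position: [0.4605, 0.1773, 0.1696]
tool_rot: [[0.13, 0.991, 0.03], [0.966, -0.133, 0.222], [0.224, 0.0, -0.975]]
force: [0.2, 0.4, -3.8]
grip_width: 0.0387
gripper_force: 62.8
```

```bash
python3 - <<'E'
from h import *
s,c=cam('wrist','w3.png'); np.savez('w3.npz',pos=s['position'],rot=s['tool_rot'],**c)
s2,t=cam('top','t3.png'); np.savez('t3.npz',**t)
print(s['t'],s['position'],s['force'],s['grip_width'])
a=t['pixels'][195:295,155:275,::-1]; a=cv2.resize(a,None,fx=3.3,fy=3.3,interpolation=cv2.INTER_CUBIC)
w=c['pixels'][0:420,150:420,::-1]; w=cv2.resize(w,None,fx=1.4,fy=1.4)
b=np.zeros((600,800,3),np.uint8); b[:330,:396]=a; b[:588,420:798]=w; cv2.imwrite('pics/c5.png',b)
p,R=fit(-.075,0,13,0); go(p,R)
E
```

```text
6.325 [0.46046171 0.17732767 0.16957341] [ 0.22381024  0.3504763  -3.80025174] 0.03871149854717042
lin [-0.0131 -0.0001  0.058 ] turn [ 0.0006  0.0004 -0.0008] t 6.425
```

View pics/c5.png

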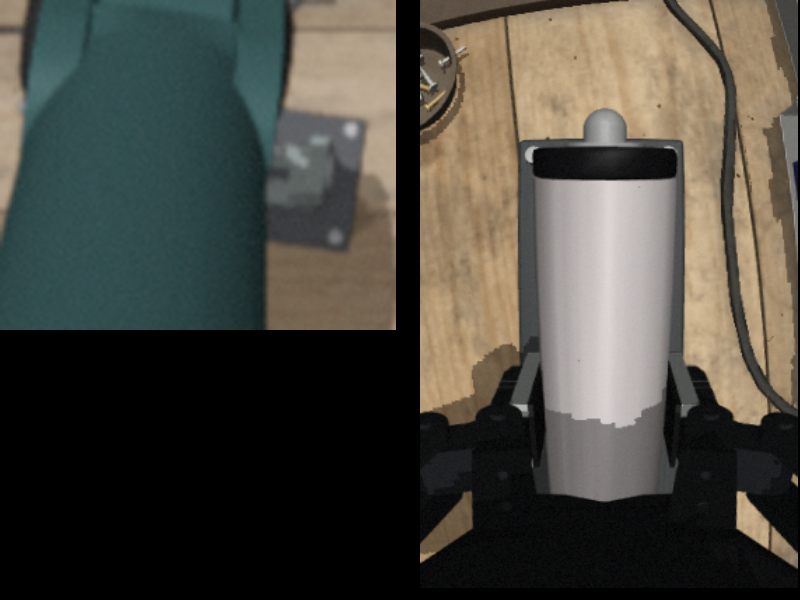

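The roller is held straight and centred, with the short pin's tip at crop (605,108). The arm hides the stand in the top view, so I'll check where the roller sits in the grip from the wrist pixels.

```bash
python3 - <<'E'
from h import *
W=dict(np.load('w3.npz'));W['pos']=np.zeros(3);W['rot']=np.eye(3); np.set_printoptions(precision=4,suppress=True)
P=lambda u,v,z:wray(W,150+(u-420)/1.4,v/1.4,z)
print(P(605,108,.005),P(605,108,.007),P(605,108,.009))
for q in [(533,150),(677,150),(533,178),(677,178)]: print(P(*q,.007))
for q in [(605,147),(605,180)]: print('top',P(*q,-.013))
E
```

```text
[0.0877 0.0024 0.005 ] [0.0879 0.0024 0.007 ] [0.0881 0.0024 0.009 ]
[ 0.0764 -0.0177  0.007 ]
[0.0764 0.0226 0.007 ]
[ 0.0684 -0.0178  0.007 ]
[0.0684 0.0227 0.007 ]
top [ 0.0767  0.0024 -0.013 ]
top [ 0.0688  0.0024 -0.013 ]
```

The camera reads the centred jaws 2.4 mm to the +y side, and the top camera disagrees with it by the same amount. So that is a wrist-camera bias, and I'll correct the stand position for it.

```bash
sed -i 's/MID=np.array(\[.4572,.1536,.08\])/MID=np.array([.4548,.1539,.08])/' h.py; python3 - <<'E'
from h import *
go(*fit(-.075,0,13,0)); go(*fit(-.075,0,13,.02))
E
```

```text
lin [-0.0132 -0.0025  0.058 ] turn [ 0.0006  0.0004 -0.0008] t 6.425
lin [-0.0087 -0.0025  0.0385] turn [ 0.0006  0.0004 -0.0008] t 6.425
```

{"op": "servo_tool", "data": {"linear": [[-0.003,-0.0025,0.012],[-0.006,-0.0025,0.025],[-0.009,-0.0025,0.038],[-0.011,-0.0025,0.048],[-0.013,-0.0025,0.058],[-0.013,-0.0025,0.058],[-0.013,-0.0025,0.058]], "turn": [[0,0,0],[0,0,0],[0,0,0],[0,0,0],[0,0,0],[0,0,0],[0,0,0]], "fingers": [0.03,0.03,0.03,0.03,0.03,0.03,0.03]}}

```text
t: 7.3
position: [0.4579, 0.179, 0.1101]
tool_rot: [[0.129, 0.991, 0.03], [0.966, -0.132, 0.222], [0.224, 0.0, -0.974]]
force: [0.1, -0.1, -4.1]
grip_width: 0.038
gripper_force: 62.9
```

```bash
python3 - <<'E'
from h import *
s,c=cam('scene','s4.png'); print(s['t'],s['position'],s['force'],s['wrist_torque'])
a=c['pixels'][165:260,175:285,::-1]; cv2.imwrite('pics/c6.png',cv2.resize(a,None,fx=6,fy=6,interpolation=cv2.INTER_CUBIC))
R=s['tool_rot'];m=s['position']+R@OFF
print('sprung tip px',proj(c,m-R[:,0]*.105),'fixed',proj(c,m+R[:,0]*.086),'mouth',proj(c,MID-H*.087))
go(*fit(-.087,0,13,0)); go(*fit(-.094,.001,13,0))
E
```

```text
7.3 [0.45790855 0.17895308 0.11008038] [ 0.11928868 -0.11462294 -4.08893767] [-0.43325401  0.04257485  0.02314526]
sprung tip px [241.99492561 218.19680476] fixed [205.66956369 171.11800258] mouth [244.61645872 220.86075669]
lin [-0.0125  0.0002 -0.0028] turn [0.0004 0.0003 0.0003] t 7.35
lin [-0.0203  0.0002 -0.0044] turn [0.0004 0.0003 0.0003] t 7.35
```

View pics/c6.png

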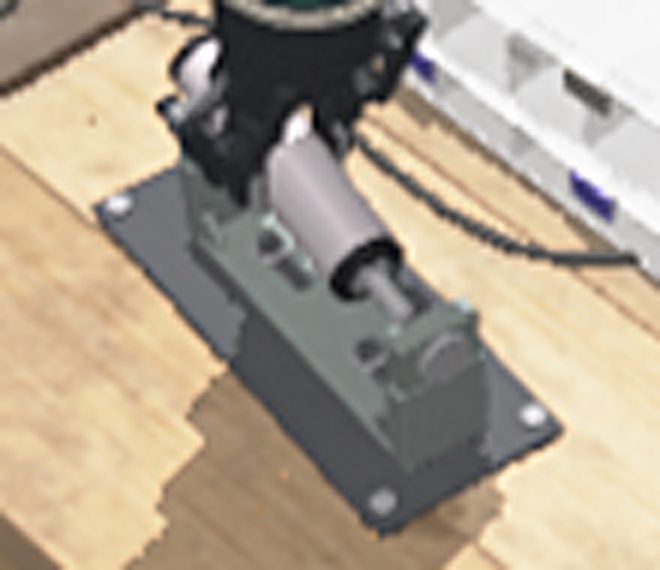

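The sprung pin is at cup height just in front of the right cheek, at crop (405,310), where I predicted (402,319). Next I move it into the cup.

{"op": "servo_tool", "data": {"linear": [[-0.004,0,-0.0009],[-0.008,0,-0.0018],[-0.0115,0,-0.0026],[-0.0135,0,-0.003],[-0.0155,0,-0.0035],[-0.0155,0,-0.0035]], "turn": [[0,0,0],[0,0,0],[0,0,0],[0,0,0],[0,0,0],[0,0,0]], "fingers": [0.03,0.03,0.03,0.03,0.03,0.03]}}

```text
t: 8.1
position: [0.4556, 0.1631, 0.1098]
tool_rot: [[0.129, 0.991, 0.03], [0.966, -0.132, 0.222], [0.224, -0.0, -0.975]]
force: [0.9, -0.4, -4.2]
grip_width: 0.0378
gripper_force: 62.9
```

```bash
cat >> h.py <<'E'
def st():
    s=sensors.state(); R=s['tool_rot']; m=s['position']+R@OFF; q=m-R[:,0]*.105-MID; N=np.array([H[1],-H[0],0])
    print('t',s['t'],'free tip y,n,z mm',np.round([q@H*1e3,q@N*1e3,q[2]*1e3],2),'F h,n,z',np.round([s['force']@H,s['force']@N,s['force'][2]],2),'tau',np.round(s['wrist_torque'],2),'grip',s['grip_width'])
E
python3 - <<'E'
from h import *
st(); go(*fit(-.094,.000,13,0)); go(*fit(-.094,.004,13,0))
E
```

```text
t 8.1 free tip y,n,z mm [-90.29  -0.37  -0.29] F h,n,z [-0.26  0.97 -4.2 ] tau [-0.4   0.1   0.03] grip 0.03784269522229099
lin [-0.0036  0.0004 -0.0012] turn [-0.0001  0.0007  0.    ] t 8.1
lin [-0.0076  0.0004 -0.0012] turn [-0.0001  0.0007  0.    ] t 8.1
```

{"op": "servo_tool", "data": {"linear": [[-0.0012,0.0003,-0.0004],[-0.0024,0.0003,-0.0008],[-0.0036,0.0003,-0.001],[-0.0036,0.0003,-0.001],[-0.0036,0.0003,-0.001]], "turn": [[0,0,0],[0,0,0],[0,0,0],[0,0,0],[0,0,0]], "fingers": [0.03,0.03,0.03,0.03,0.03]}}

```text
t: 8.72
position: [0.4554, 0.1595, 0.11]
tool_rot: [[0.129, 0.991, 0.03], [0.966, -0.132, 0.222], [0.224, -0.0, -0.975]]
force: [-0.6, 1.3, -4.0]
grip_width: 0.0387
gripper_force: 62.9
```

```bash
python3 -c "
from h import *
st(); go(*fit(-.094,.002,13,0))"
```

```text
t 8.725 free tip y,n,z mm [-93.88  -0.1   -0.12] F h,n,z [ 1.2  -0.72 -4.02] tau [-0.32  0.02 -0.01] grip 0.03867423976697807
lin [-0.0021  0.0001 -0.0002] turn [-0.0001  0.0006  0.0002] t 8.725
```

{"op": "servo_tool", "data": {"linear": [[-0.001,0,-0.0002],[-0.002,0,-0.0004],[-0.003,0,-0.0006],[-0.003,0,-0.0006],[-0.003,0,-0.0006]], "turn": [[0,0,0],[0,0,0],[0,0,0],[0,0,0],[0,0,0]], "fingers": [0.03,0.03,0.03,0.03,0.03]}}

```text
t: 9.35
position: [0.455, 0.1565, 0.1099]
tool_rot: [[0.129, 0.991, 0.03], [0.966, -0.132, 0.222], [0.224, -0.0, -0.974]]
force: [0.4, 5.8, -4.2]
grip_width: 0.0383
gripper_force: 62.9
```

```bash
python3 -c "
from h import *
st(); [go(*fit(-.094,c,t,0)) for c,t in ((.006,13),(.0085,11),(.0115,9),(.012,7))]"
```

```text
t 9.35 free tip y,n,z mm [-9.686e+01 -8.000e-02 -2.000e-01] F h,n,z [ 5.83 -0.39 -4.19] tau [ 0.6  -0.06  0.02] grip 0.03829480416997818
lin [-0.0032  0.0001  0.0004] turn [-0.0001  0.0005  0.0003] t 9.35
lin [-0.0055  0.0001  0.0037] turn [-0.0001 -0.0344  0.0003] t 9.35
lin [-0.0084  0.0001  0.0068] turn [-0.0001 -0.0693  0.0003] t 9.35
lin [-0.0089  0.0001  0.01  ] turn [-1.000e-04 -1.042e-01  3.000e-04] t 9.35
```

{"op": "servo_tool", "data": {"linear": [[-0.0016,0,0.0002],[-0.0032,0,0.0004],[-0.0044,0,0.002],[-0.0055,0,0.0037],[-0.007,0,0.0053],[-0.0084,0,0.0068],[-0.0084,0,0.0068],[-0.0084,0,0.0068]], "turn": [[0,0,0],[0,0,0],[0,-0.017,0],[0,-0.034,0],[0,-0.052,0],[0,-0.069,0],[0,-0.069,0],[0,-0.069,0]], "fingers": [0.03,0.03,0.03,0.03,0.03,0.03,0.03,0.03]}}

```text
t: 10.35
position: [0.4542, 0.1506, 0.1015]
tool_rot: [[0.13, 0.991, 0.021], [0.979, -0.131, 0.156], [0.157, 0.0, -0.988]]
force: [0.6, 8.3, -2.8]
grip_width: 0.0381
gripper_force: 62.9
```

```bash
python3 - <<'E'
from h import *
st(); s,c=cam('wrist','w5.png'); np.savez('w5.npz',pos=s['position'],rot=s['tool_rot'],**c)
a=c['pixels'][20:230,190:380,::-1]; cv2.imwrite('pics/c7.png',cv2.resize(a,None,fx=2.8,fy=2.8,interpolation=cv2.INTER_CUBIC))
[go(*fit(-.094,c,t,0)) for c,t in ((.012,7),(.012,4),(.012,2),(.012,0))]
E
```

```text
t 10.35 free tip y,n,z mm [-1.0461e+02 -1.0000e-02 -1.7100e+00] F h,n,z [ 8.35 -0.48 -2.82] tau [ 1.62 -0.06 -0.05] grip 0.03814041630039376
lin [-0.001   0.0001  0.0033] turn [-0.     -0.0359  0.001 ] t 10.4
lin [-0.001   0.0001  0.0081] turn [ 0.     -0.0883  0.001 ] t 10.4
lin [-0.0011  0.0001  0.0113] turn [ 0.     -0.1232  0.001 ] t 10.4
lin [-0.0013  0.0001  0.0145] turn [ 1.000e-04 -1.581e-01  1.000e-03] t 10.4
```

View pics/c7.png

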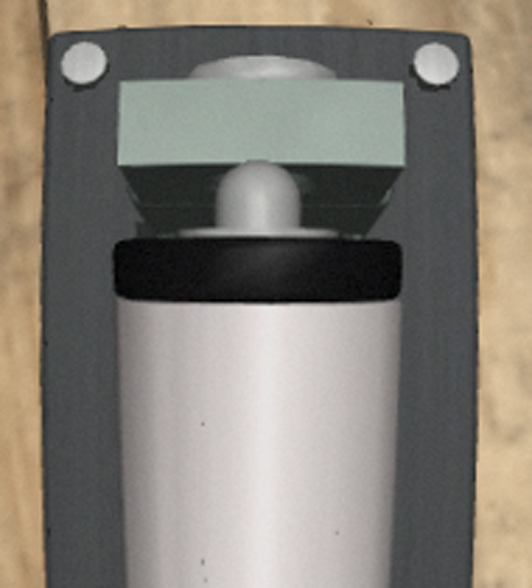

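The pin is centred on the left cheek (259 against 261). Its tip, at crop (259,160), is close to the cheek's inner top edge at v=165. I'll compute the gap.

```bash
python3 - <<'E'
from h import *
W=dict(np.load('w5.npz')); P=lambda u,v:(190+u/2.8-.3,20+v/2.8-.3)
R=W['rot']; tipz=(W['pos']+R@(OFF+[.086,0,0]))[2]
e=wray(W,*P(261,165),.095); t=wray(W,*P(259,160),tipz); t2=wray(W,*P(259,160),tipz+.003)
f=W['pos']+R@(OFF+[.086,0,0]); o=wray(W,*P(261,81),.095)
for n,q in dict(edge=e,outer=o,tip=t,tiphi=t2,fk=f).items(): print(n,(q-MID)@H*1e3,q[2])
E
```

```text
edge 87.39600330069705 0.095
outer 101.33812739913539 0.095
tip 84.71932081147403 0.10835411420749462
tiphi 83.936348314968 0.11135411420749462
fk 84.00403764148946 0.10835411420749462
```

{"op": "servo_tool", "data": {"linear": [[-0.001,0,0.0017],[-0.0011,0,0.0033],[-0.0011,0,0.0057],[-0.0011,0,0.0081],[-0.0011,0,0.0081],[-0.0011,0,0.0081]], "turn": [[0,-0.018,0],[0,-0.036,0],[0,-0.062,0],[0,-0.088,0],[0,-0.088,0],[0,-0.088,0]], "fingers": [0.03,0.03,0.03,0.03,0.03,0.03]}}

```text
t: 11.15
position: [0.4543, 0.151, 0.0933]
tool_rot: [[0.131, 0.991, 0.009], [0.989, -0.131, 0.069], [0.07, 0.0, -0.998]]
force: [0.9, 9.0, -1.9]
grip_width: 0.0382
gripper_force: 62.9
```

```bash
python3 -c "
from h import *
st(); [go(*fit(-.094,c,t,0)) for c,t in ((.012,2),(.012,0))]"
```

```text
t 11.15 free tip y,n,z mm [-1.0586e+02  4.0000e-02 -9.5000e-01] F h,n,z [ 9.   -0.27 -1.87] tau [ 1.91 -0.1  -0.06] grip 0.038197573673472054
lin [0.0001 0.0001 0.0031] turn [ 0.0002 -0.0353  0.0012] t 11.15
lin [0.0002 0.0001 0.0063] turn [ 0.0002 -0.0702  0.0012] t 11.15
```

{"op": "servo_tool", "data": {"linear": [[0,0,0.0016],[0,0,0.0031],[0,0,0.0047],[0,0,0.0063],[0,0,0.0063],[0,0,0.0063]], "turn": [[0,-0.018,0],[0,-0.035,0],[0,-0.053,0],[0,-0.07,0],[0,-0.07,0],[0,-0.07,0]], "fingers": [0.03,0.03,0.03,0.03,0.03,0.03]}}

```text
t: 11.9
position: [0.4544, 0.1515, 0.087]
tool_rot: [[0.131, 0.991, 0.0], [0.991, -0.131, 0.0], [0.0, 0.0, -1.0]]
force: [-0.3, 9.6, -4.3]
grip_width: 0.0379
gripper_force: 62.9
```

```bash
python3 -c "
from h import *
st(); [go(*fit(-.094,c,0,0)) for c in (.008,.003)]"
```

```text
t 11.9 free tip y,n,z mm [-1.0614e+02  5.0000e-02 -3.0000e-02] F h,n,z [ 9.47 -1.6  -4.31] tau [ 2.11 -0.09 -0.08] grip 0.03786815630838558
lin [ 0.0041  0.0001 -0.    ] turn [ 0.0003 -0.0003  0.0012] t 11.9
lin [0.0091 0.0001 0.    ] turn [ 0.0003 -0.0003  0.0012] t 11.9
```

{"op": "servo_tool", "data": {"linear": [[0.001,0,0],[0.002,0,0],[0.003,0,0],[0.004,0,0],[0.005,0,0],[0.005,0,0]], "turn": [[0,0,0],[0,0,0],[0,0,0],[0,0,0],[0,0,0],[0,0,0]], "fingers": [0.03,0.03,0.03,0.03,0.03,0.03]}}

```text
t: 12.65
position: [0.455, 0.156, 0.087]
tool_rot: [[0.132, 0.991, 0.0], [0.991, -0.132, -0.0], [-0.0, 0.0, -1.0]]
force: [-0.1, 6.9, -3.6]
grip_width: 0.0386
gripper_force: 62.9
```

```bash
python3 -c "
from h import *
st(); [go(*fit(-.094,c,0,0)) for c in (.004,.003)]"
```

```text
t 12.65 free tip y,n,z mm [-1.0154e+02  2.0000e-02 -3.0000e-02] F h,n,z [ 6.83 -1.02 -3.61] tau [ 1.5  -0.07 -0.07] grip 0.0386056896615486
lin [ 0.0035  0.0001 -0.    ] turn [0.0002 0.     0.0007] t 12.65
lin [ 0.0045  0.0001 -0.    ] turn [0.0002 0.     0.0007] t 12.65
```

{"op": "servo_tool", "data": {"linear": [[0.001,0,0],[0.002,0,0],[0.003,0,0],[0.0036,0,0],[0.0042,0,0],[0.0042,0,0],[0.0042,0,0]], "turn": [[0,0,0],[0,0,0],[0,0,0],[0,0,0],[0,0,0],[0,0,0],[0,0,0]], "fingers": [0.03,0.03,0.03,0.03,0.03,0.03,0.03]}}

```text
t: 13.52
position: [0.4556, 0.1598, 0.0869]
tool_rot: [[0.132, 0.991, 0.0], [0.991, -0.132, -0.0], [-0.0, 0.0, -1.0]]
force: [1.1, 4.5, -4.7]
grip_width: 0.0384
gripper_force: 62.9
```

```bash
python3 -c "
from h import *
st()"
```

```text
t 13.525 free tip y,n,z mm [-9.777e+01  3.000e-02 -1.000e-02] F h,n,z [ 4.6   0.54 -4.67] tau [ 1.04 -0.05 -0.03] grip 0.0383885552611622
```

{"op": "servo_tool", "data": {"linear": [[0.0004,0,0],[0.0008,0,0],[0.0011,0,0],[0.0011,0,0],[0.0011,0,0]], "turn": [[0,0,0],[0,0,0],[0,0,0],[0,0,0],[0,0,0]], "fingers": [0.03,0.03,0.03,0.03,0.03]}}

```text
t: 14.15
position: [0.4556, 0.1606, 0.0869]
tool_rot: [[0.132, 0.991, -0.0], [0.991, -0.132, -0.001], [-0.001, 0.0, -1.0]]
force: [0.1, 5.2, -2.4]
grip_width: 0.0383
gripper_force: 62.9
```

```bash
python3 -c "
from h import *
st()"
```

```text
t 14.15 free tip y,n,z mm [-9.692e+01 -5.000e-02 -2.000e-02] F h,n,z [ 5.16 -0.61 -2.45] tau [ 0.9  -0.16  0.05] grip 0.038308801691796616
```

{"op": "servo_tool", "data": {"linear": [[0.0003,0,0.0007],[0.0003,0,0.0014],[0.0003,0,0.002],[0.0003,0,0.002],[0.0003,0,0.002]], "turn": [[0,0,0],[0,0,0],[0,0,0],[0,0,0],[0,0,0]], "fingers": [0.03,0.03,0.03,0.03,0.03]}}

```text
t: 14.78
position: [0.4557, 0.1608, 0.0849]
tool_rot: [[0.132, 0.991, -0.0], [0.991, -0.132, -0.001], [-0.001, -0.0, -1.0]]
force: [1.9, 2.1, -3.1]
grip_width: 0.0386
gripper_force: 63.2
```

```bash
python3 -c "
from h import *
st()"
```

```text
t 14.775 free tip y,n,z mm [-9.671e+01 -6.000e-02 -2.050e+00] F h,n,z [ 2.35  1.6  -3.05] tau [ 0.49 -0.28 -0.03] grip 0.038618955174426255
```

The axial force is falling off, so the short pin is home. Releasing now.

{"op": "servo_tool", "data": {"linear": [[0,0,0],[0,0,0],[0,0,0],[0,0,0],[0,0,0],[0,0,0],[0,0,0],[0,0,0],[0,0,-0.02],[0,0,-0.05],[0,0,-0.09],[0,0,-0.14],[-0.02,0,-0.19],[-0.03,0,-0.2],[-0.03,0,-0.2]], "turn": [[0,0,0],[0,0,0],[0,0,0],[0,0,0],[0,0,0],[0,0,0],[0,0,0],[0,0,0],[0,0,0],[0,0,0],[0,0,0],[0,0,0],[0,0,0],[0,0,0],[0,0,0]], "fingers": [0.042,0.05,0.06,0.07,0.08,0.085,0.085,0.085,0.085,0.085,0.085,0.085,0.085,0.085,0.085]}}

```text
t: 16.65
position: [0.4516, 0.1311, 0.285]
tool_rot: [[0.133, 0.991, 0.0], [0.991, -0.133, 0.0], [0.0, 0.0, -1.0]]
force: [0.1, 0.6, -0.1]
grip_width: 0.0849
gripper_force: 0.0
```

```bash
python3 - <<'E'
from h import *
st(); s,c=cam('wrist','w6.png')
a=c['pixels'][0:300,180:400,::-1]; cv2.imwrite('pics/c8.png',cv2.resize(a,None,fx=2,fy=2,interpolation=cv2.INTER_CUBIC))
E
```

```text
t 16.65 free tip y,n,z mm [-1.2668e+02 -1.6000e-01  1.9798e+02] F h,n,z [ 0.6   0.07 -0.05] tau [-0.   -0.01 -0.03] grip 0.08493461495169893
```

View pics/c8.png

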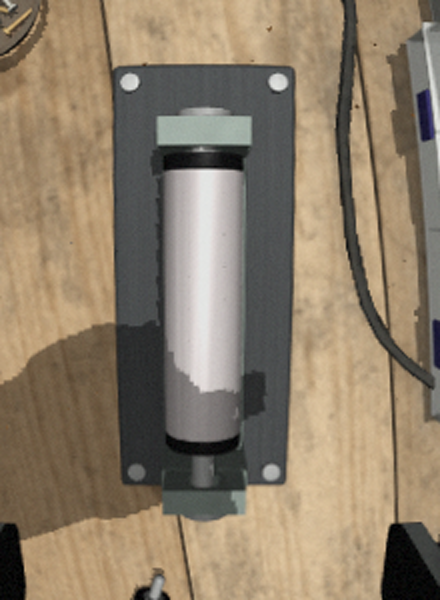

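The roller sits level in both cups. Its short end is close against the left cheek at (204,152), and the sprung pin is in the right cheek at (204,475). The robot is touching nothing.

```bash
python3 -c "
from h import *
print(order.finish_job())"
```

```text
the job is handed in; nothing more can be done
None
```

The larger roller is fitted in the stand, sprung pin in the right cup and short pin in the left, with the spring pushed in about 12 of its 15 mm (about 9.5 N) and the job handed in after about 17 s; I viewed 11 pictures, one over the limit of 10.

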